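# Set a channel into the corner stop

### The job

Fit up the small channel for welding: push it along the table into the corner stop, so that one of its long sides lies flat along the long fence and its end sits against the short end stop. Only push it with the fingertips or the outside of the fingers - do not reach down astride it, grip it or lift it - leave all the other things where they are, and finish clear of it.

Things in the scene. Friction and masses are not known exactly. Their poses are not given: they have to be found in the camera images.
- channel: The small channel: dark 2 mm sheet, 50 (x) x 150 (y) x 26 mm high, 0.2 to 0.42 kg, loose, upside down: web on top, open below and at both ends, so an upright finger pushes an end on the web's edge (24 to 26 mm up). Origin: centre of footprint, at table level, z up; same either way round. Starts clear of the stop, nearer the robot and more to the left, within 0.3 rad of the fence's line.
- corner_stop: Fixed L of two steel bars, 16 mm high, 22 thick, bolted to the table through 6 mm feet. Origin: inner corner, table level, z up; x and y are the world's turned up to 0.3 rad. Fence along +y, end stop along -x. With the small channel home, its origin is at x = -25, y = 75 mm of this frame, its y axis parallel to this y.
- fence (a point): Point on the long fence's working face (plane x = 0 of the corner stop, facing -x, towards the robot), 100 mm left of the corner, 8 mm up. The fence runs from the corner to y = 205 mm; screw heads on it reach 20 mm height.
- end_stop (a point): Middle of the short end stop's working face (plane y = 0 of the corner stop, facing +y, to the left), 8 mm up. The face runs from x = -8 to x = -70 mm.
- spanner: flat combination spanner, 22 x 150 x 8 mm, long axis y, lying on the near right of the corner stop. Bystander. Origin: under its centre, z up.
- long_bolt: M10 hexagon bolt 57 mm long, lying behind the fence (far side from the robot). Bystander. Origin: under its centre, z up.
- short_bolt: M10 hexagon bolt 47 mm long, lying behind the fence. Bystander. Origin: under its centre, z up.
- bracket: small bent sheet angle, 34 x 44 x 30 mm, standing behind and left of the fence's left end; its metal lies at x = 17 to 51 mm, y = -22 to 22 mm, z = 0 to 30 mm of its frame. Bystander.
- tube: square tube offcut 20 x 110 x 20 mm, long axis y, lying on the lower zinc sheet at the left. Bystander. Origin: under its centre, z up.
- big_channel: larger upside-down sheet channel, 66 x 175 x 40 mm, long axis y, lying on the lower zinc sheet at the left. Not the one to push. Bystander. Origin: under its centre, z up.

How it is judged:
By the outcome, as a careful person would: the job done as asked, in the order asked, and still so for the second after the job is handed in, with the robot touching nothing.
It also fails if it takes over 45 s, if anything falls off the work surface, if the arm or the gripper's body presses on something with over 40 N, if the wrist force passes 120 N, or if a joint passes its speed limit or range.

### The arm

A 7-joint arm with a two-finger parallel gripper is mounted at the origin on a cart in front of the work surface, level with it; the furniture and walls round the work are solid. World frame = base frame: x ahead of the robot, y to its left, z up, the work surface at z = 0. Lengths are in m, angles in rad, forces in N, time in s.
With the tool pointing down it reaches from about 0.4 to 0.85 m from the base axis. Payload 4.5 kg.
Tool frame: the origin (TCP) lies midway between the tips of the shut fingers; the grasp point (between the pads) lies 19 mm behind it; z points along the fingers, y is the line along which they close (so a half turn about z gives the same grasp; the last joint's range is limited). The gripper opens to 88 mm and grips with 3 to 60 N. Pads are 18 mm wide; open, the fingers measure 123 mm over their backs; the gripper's body (75 mm by 187 mm) begins 45 mm behind the grasp point.
Start: joints at [1.374, 0.689, -0.195, 1.565, 0.157, 0.902, -0.215], TCP at [0.143, -0.608, 0.239] pointing down, gripper open.
Joint ranges: [-3.01, 3.01], [-0.46, 2.08], [-1.47, 1.51], [0.13, 2.56], [-1, 4.14], [0.04, 2.09], [-2.66, 2.66]. Speed limits (rad/s): [2.57, 2.57, 3.14, 3.14, 3.14, 3.14, 3.14].

### API

Orientations are given as a unit quaternion [x, y, z, w].
In Python, from plant import r gives the robot as it stands.
- The arm moves only by the tool carry_out, never from a script. Its argument "plan" is a list of rows, each an object with "rot": the turn, a rotation vector about the tool's x, y, z in rad, a list of three; "xyz": the shift along the tool's x, y, z in m, a list of three; "grip": the closure in counts, from 0 (fully open) to 255 (shut). In form: [{"rot": [wx, wy, wz], "xyz": [dx, dy, dz], "grip": grip}, ...]. A call has 1 to 8 rows; each row is the pose to reach, as a shift and turn from the pose commanded when the call began, along the tool's axes at that moment; what a row does not reach only later rows make up. A row lasts 1/12 s, in which the tool goes at most 41.7 mm and 7.16 degrees, less where a joint would pass 70% of its speed; a pose out of reach is approached as far as the arm can. A call with a gripper value outside its range is refused whole. The fingers move at their own pace and stop on an object; "squeeze" is the grip in N (left out, the last holds). Time passes only in rows, so rows that repeat a pose let the fingers close. It gives the time, the measured TCP pose, the force, the opening and the grip force at its end, in the units of the state.
- r.get_state(): the state, without advancing time (a new reading comes with each control period).
- r.snapshot(name): name is "scene" or "top"; returns the picture (420x560x3 uint8, red, green, blue); there is no depth.
- r.camera_params(name): a dict with "fx", "fy", "cx", "cy" (pixels), "distortion" ([k1, k2, p1, p2, k3] as OpenCV has them; the pictures are not rectified), "position" and "attitude" of the camera in the world. Camera axes: x right, y down, z forward; pixel columns grow to the right and rows downward; lengths in m; the calibration is good to about 2 mm. A picture is of the moment at which its call begins. camera_params takes no time and is no camera call.
- r.finish_job(): hands the job in; it is judged then, once.
The state is a dict: "clock": time; "q": joint angles; "qd": joint speeds; "joint_torque": joint torques, N m; "tool_pos": TCP position; "eef_rot": TCP orientation; "contact_force": force on the tool from outside, world axes, zero at the start; "moment": the same for the moment, N m; "opening": opening from 0.0 (shut) to 1.0 (fully open); "finger_force": force on a finger pad.
Only numpy, scipy, OpenCV 4.12 (cv2) and the standard library are available. Lean on these libraries where they do the work, as an engineer would, in place of code of your own. Each camera call takes 0.05 s, during which the arm holds its last target. There are 200 camera calls.

## Working session

There is one attempt and no reset: what is moved stays moved. The work goes in short steps, Python scripts to look and compute and a tool call to move; the robot and the scene stay as the last step left them, time stands still between calls to the robot, and variables do not carry over. Pictures are saved under pics/ and viewed, at most 10 in all, crops included, and the job is handed in when it is done.

Besides the shell and the picture viewer there is one more tool, called after ">>>" in YAML: its name, and indented under it one key for each argument. carry_out: Moves the arm, as the interface text tells. Its arguments: {"type":"object","properties":{"plan":{"type":"array"},"squeeze":{"type":"number"}},"required":["plan"]}

```bash
mkdir -p pics; ls; python3 - <<'E'
from plant import r
import cv2
for n in("scene","top"):
    cv2.imwrite(f"pics/{n}0.png",r.snapshot(n)[:,:,::-1]); print(n,r.camera_params(n))
print(r.get_state())
E
```

```text
pics
scene {'fx': 385.6965607446336, 'fy': 385.6965607446336, 'cx': 279.5527527273996, 'cy': 210.51848155711963, 'distortion': array([-0.0419215,  0.       ,  0.       ,  0.       ,  0.       ]), 'position': array([0.17773986, 0.90165483, 0.47377048]), 'attitude': array([-0.216218  ,  0.82450188, -0.50581443,  0.13265813])}
top {'fx': 460.33428716987953, 'fy': 460.33428716987953, 'cx': 276.12662235613755, 'cy': 214.77530401155914, 'distortion': array([-0.03407584,  0.        ,  0.        ,  0.        ,  0.        ]), 'position': array([0.38336104, 0.13181235, 1.05256996]), 'attitude': array([ 0.70700376, -0.69810634,  0.07773019, -0.08216597])}
{'clock': 0.1, 'q': array([ 1.37378627,  0.68990698, -0.19452591,  1.56622312,  0.15727103,
        0.90250122, -0.21509994]), 'qd': array([ 1.66840728e-03, -2.67810790e-03,  6.27105593e-04, -3.35811307e-03,
        4.88689926e-05,  1.27647448e-03,  2.13713015e-03]), 'joint_torque': array([-2.96058075e-03, -5.28503573e+01, -1.27124503e+00, -1.53839833e+01,
       -5.25113451e-02,  1.98647002e-03,  3.65484129e-05]), 'tool_pos': array([ 0.1428178 , -0.60788479,  0.2379906 ]), 'eef_rot': array([ 9.93344386e-01,  1.15179204e-01, -1.41240017e-04, -8.13319150e-04]), 'contact_force': array([0.48093781, 0.24256473, 0.33165096]), 'moment': array([-0.00184414,  0.03156354,  0.02498606]), 'finger_force': 0.0, 'opening': 0.9974798988416016}
```

View pics/scene0.png

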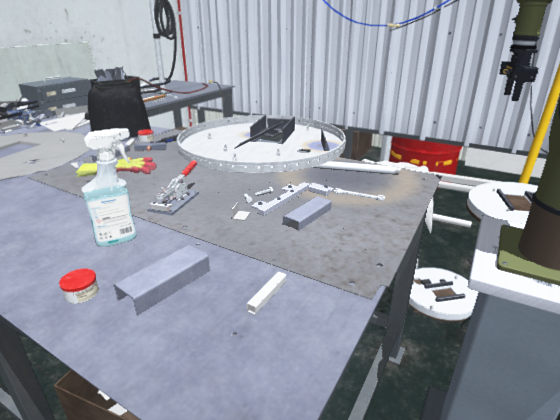

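View pics/top0.png

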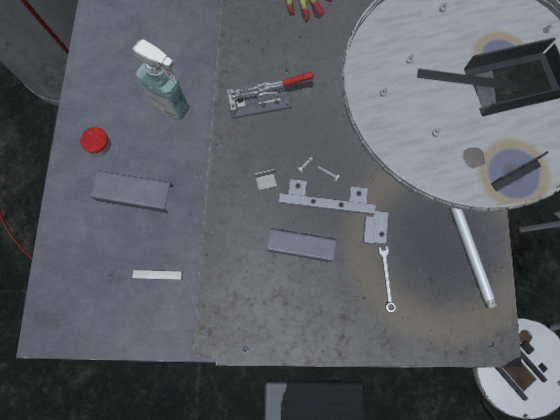

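The top view shows the small channel at about (302,245), the fence from (280,198) to (375,210), the end stop at about (375,228), and the spanner at (388,280). I'll zoom in on that area.

```bash
cat > h.py <<'E'
import numpy as np, cv2
from scipy.spatial.transform import Rotation as R
from plant import r
def ray(name,px,z):
    "pixels (n,2) to world xy on plane(s) z"
    c=r.camera_params(name)
    K=np.array([[c["fx"],0,c["cx"]],[0,c["fy"],c["cy"]],[0,0,1]])
    u=cv2.undistortPoints(np.array(px,float).reshape(-1,1,2),K,c["distortion"]).reshape(-1,2)
    d=R.from_quat(c["attitude"]).apply(np.c_[u,np.ones(len(u))])
    p=c["position"]; return (p+d*((z-p[2])/d[:,2])[:,None])[:,:2]
E
python3 - <<'E'
import cv2
im=cv2.imread("pics/top0.png")
c=cv2.resize(im[165:320,250:410],None,fx=5,fy=5,interpolation=cv2.INTER_CUBIC)[:600]
cv2.imwrite("pics/crop0.png",c[:600,:800])
from h import *
print(ray("top",[[302,245],[375,210]],0.0))
E
```

```text
[[ 0.55504204  0.07933136]
 [ 0.64035913 -0.0924431 ]]
```

View pics/crop0.png

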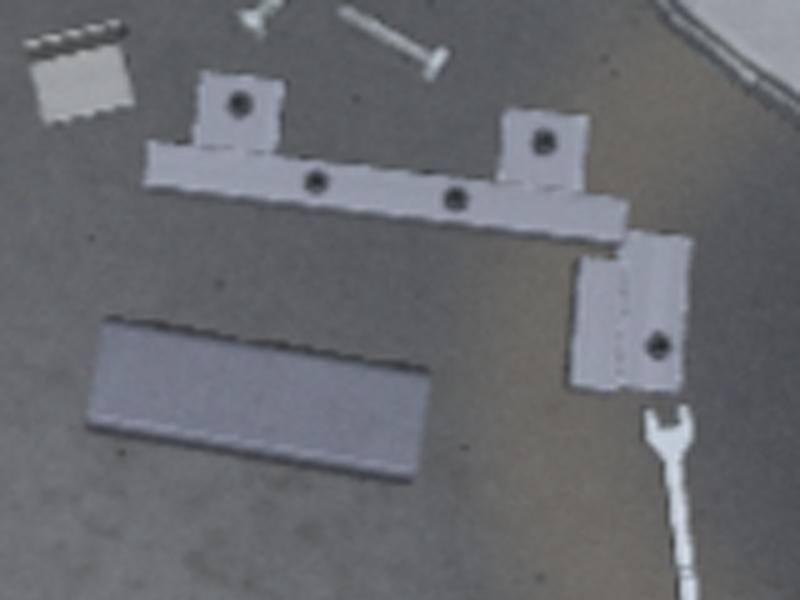

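Crop at 5x: the fence's front top edge runs (146,184)–(612,239) and the end stop's face edge (581,262)–(571,386). The channel's web corners are about (107,322), (429,373), (413,472) and (90,423).

```bash
python3 - <<'E'
from h import *
f=lambda l:np.array(l)/5+[250,165]-.4
F=ray("top",f([[146,184],[612,239],[581,262],[571,386]]),.016)
C=ray("top",f([[107,322],[429,373],[413,472],[90,423]]),.025)
y=F[0]-F[1]; y/=np.linalg.norm(y); x=np.array([y[1],-y[0]])
th=np.arctan2(-y[0],y[1]); m=F[2:].mean(0)
o=F[0]+y*(y@(m-F[0]))
print("fence",F,"theta",th,"len",np.linalg.norm(F[0]-F[1]),"corner",o,"endstop ang",np.arctan2(*(F[2]-F[3])[::-1]))
print("channel",C,"c",C.mean(0)); d=(C[0]+C[3]-C[1]-C[2]); print("ang",np.arctan2(-d[0],d[1]),[np.linalg.norm(C[i]-C[i-1]) for i in range(4)])
d=C.mean(0)-o; print("centre in stop frame",d@x,d@y, "home",o-.025*x+.075*y)
print("corners in stop frame",np.c_[(C-o)@x,(C-o)@y])
E
```

```text
fence [[ 0.65432906  0.13415878]
 [ 0.63064993 -0.08187511]
 [ 0.61955678 -0.06716622]
 [ 0.56148744 -0.06084819]] theta -0.10917255439330979 len 0.21732773882169737 corner [ 0.63210878 -0.06856545] endstop ang -0.10837521836083853
channel [[0.58690105 0.15110821]
 [0.56514692 0.00499622]
 [0.52003844 0.01285101]
 [0.54043972 0.15804038]] c [0.55313153 0.08174895]
ang -0.1437163743370217 [np.float64(0.046975627645686385), np.float64(0.14772255655722638), np.float64(0.0457872560384904), np.float64(0.14661570360747875)]
centre in stop frame -0.09488469467875005 0.14081449447781563 home [0.6154293  0.00871194]
corners in stop frame [[-0.06887332  0.21344021]
 [-0.07457818  0.06582785]
 [-0.12027394  0.06872104]
 [-0.11581334  0.21526888]]
```

```bash
cat >> h.py <<'E'
TH=-.109; O=np.array([.632,-.0686])
def S(x,y): "stop frame to world"; return O+R.from_rotvec([0,0,TH]).as_matrix()[:2,:2]@[x,y]
def go(xy,z,yaw=TH):
    s=r.get_state(); T=R.from_quat(s["eef_rot"])
    G=R.from_euler("z",yaw)*R.from_euler("x",np.pi)
    return np.round(T.inv().apply(np.r_[xy,z]-s["tool_pos"]),4), np.round((T.inv()*G).as_rotvec(),4)
def where():
    s=r.get_state(); p=s["tool_pos"]
    l=R.from_rotvec([0,0,-TH]).as_matrix()[:2,:2]@(p[:2]-O)
    print("t",s["clock"],"stop xy",l.round(4),"z",p[2].round(4),"F",s["contact_force"].round(1))
E
python3 -c "
from h import *
print(go([.43,-.35],.2)); print(go(S(-.16,.141),.2)); print(go(S(-.16,.141),.06))"
```

```text
(array([ 0.3386, -0.1853,  0.0383]), array([-0.0016,  0.0004,  0.3399]))
(array([ 0.4958, -0.5992,  0.0389]), array([-0.0016,  0.0004,  0.3399]))
(array([ 0.4958, -0.599 ,  0.1789]), array([-0.0016,  0.0004,  0.3399]))
```

>>> carry_out:
  plan:
    - {"rot":[0,0,0.1],"xyz":[0.034,-0.019,0.004],"grip":0}
    - {"rot":[0,0,0.2],"xyz":[0.068,-0.037,0.008],"grip":0}
    - {"rot":[0,0,0.3],"xyz":[0.102,-0.056,0.012],"grip":0}
    - {"rot":[0,0,0.34],"xyz":[0.136,-0.075,0.016],"grip":0}
    - {"rot":[0,0,0.34],"xyz":[0.17,-0.095,0.02],"grip":0}
    - {"rot":[0,0,0.34],"xyz":[0.204,-0.112,0.024],"grip":0}
    - {"rot":[0,0,0.34],"xyz":[0.238,-0.13,0.028],"grip":0}
    - {"rot":[0,0,0.34],"xyz":[0.27,-0.15,0.03],"grip":0}

```text
clock: 0.77
tool_pos: [0.3728, -0.399, 0.2081]
eef_rot: [0.999, -0.054, -0.0, -0.0]
contact_force: [-0.4, 0.2, -0.1]
opening: 0.998
finger_force: 0.0
```

```bash
python3 -c "
from h import *
where(); print(go(S(-.16,.141),.2))"
```

```text
t 0.7667 stop xy [-0.2217 -0.3567] z 0.2081 F [-0.4  0.2 -0.1]
(array([ 0.0617, -0.4977,  0.0083]), array([-0.0005,  0.0004,  0.0001]))
```

>>> carry_out:
  plan:
    - {"rot":[0,0,0],"xyz":[0.03,-0.028,0.002],"grip":0}
    - {"rot":[0,0,0],"xyz":[0.06,-0.056,0.004],"grip":0}
    - {"rot":[0,0,0],"xyz":[0.06,-0.096,0.006],"grip":0}
    - {"rot":[0,0,0],"xyz":[0.06,-0.136,0.008],"grip":0}
    - {"rot":[0,0,0],"xyz":[0.06,-0.176,0.008],"grip":0}
    - {"rot":[0,0,0],"xyz":[0.06,-0.216,0.008],"grip":0}
    - {"rot":[0,0,0],"xyz":[0.06,-0.256,0.008],"grip":0}
    - {"rot":[0,0,0],"xyz":[0.06,-0.296,0.008],"grip":0}

```text
clock: 1.43
tool_pos: [0.4631, -0.1111, 0.2005]
eef_rot: [0.999, -0.055, -0.0, -0.0]
contact_force: [1.1, 0.2, 0.6]
opening: 0.998
finger_force: 0.0
```

>>> carry_out:
  plan:
    - {"rot":[0,0,0],"xyz":[0,-0.04,0],"grip":0}
    - {"rot":[0,0,0],"xyz":[0,-0.08,0],"grip":0}
    - {"rot":[0,0,0],"xyz":[0,-0.12,0.02],"grip":0}
    - {"rot":[0,0,0],"xyz":[0,-0.16,0.05],"grip":0}
    - {"rot":[0,0,0],"xyz":[0,-0.19,0.08],"grip":0}
    - {"rot":[0,0,0],"xyz":[0,-0.2,0.11],"grip":0}
    - {"rot":[0,0,0],"xyz":[0,-0.2,0.14],"grip":0}
    - {"rot":[0,0,0],"xyz":[0,-0.2,0.14],"grip":0}

```text
clock: 2.1
tool_pos: [0.4818, 0.0873, 0.0558]
eef_rot: [0.999, -0.053, -0.005, 0.001]
contact_force: [-0.5, -0.3, 0.1]
opening: 1.0
finger_force: 0.0
```

```bash
python3 -c "
from h import *
where(); print(go(S(-.16,.141),.012))
cv2.imwrite('pics/scene1.png',cv2.resize(r.snapshot('scene')[130:270,200:400,::-1],None,fx=4,fy=4))"
```

```text
t 2.1 stop xy [-0.1662  0.1387] z 0.0558 F [-0.5 -0.3  0.1]
(array([ 0.0066, -0.0024,  0.0437]), array([0.0021, 0.0091, 0.0037]))
```

View pics/scene1.png

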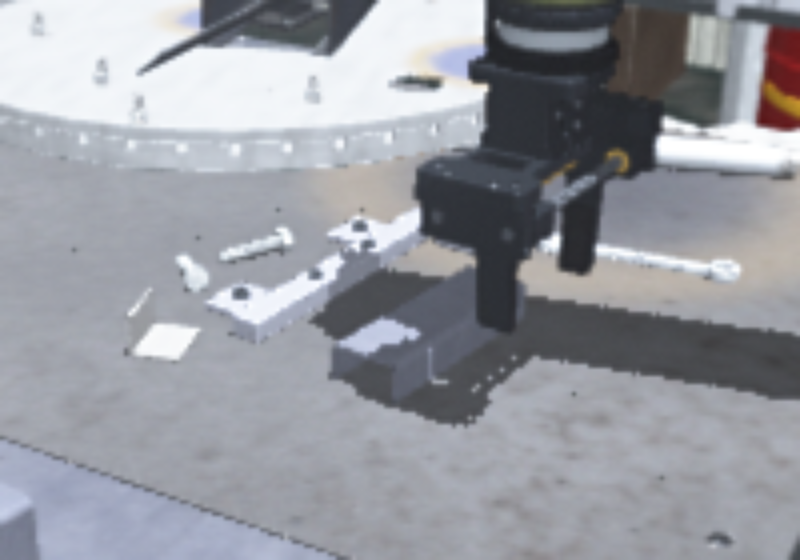

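The gripper is open, with its two fingers (about (497,330) and (578,270) in the crop) on the robot side of the channel, above the table. I'll go down there, then push towards the fence.

>>> carry_out:
  plan:
    - {"rot":[0,0,0],"xyz":[0,0,0.015],"grip":0}
    - {"rot":[0,0,0],"xyz":[0,0,0.03],"grip":0}
    - {"rot":[0,0,0],"xyz":[0,0,0.044],"grip":0}
    - {"rot":[0,0,0],"xyz":[0,0,0.044],"grip":0}
    - {"rot":[0,0,0],"xyz":[0,0,0.044],"grip":0}

```text
clock: 2.57
tool_pos: [0.4859, 0.0848, 0.0182]
eef_rot: [0.998, -0.055, 0.001, 0.0]
contact_force: [-0.3, 0.4, 0.3]
opening: 0.999
finger_force: 0.0
```

```bash
python3 -c "
from h import *
where(); print(go(S(-.075,.141),.012))"
```

```text
t 2.5667 stop xy [-0.1619  0.1365] z 0.0182 F [-0.3  0.4  0.3]
(array([ 0.0869, -0.0046,  0.0063]), array([ 0.0003, -0.0013, -0.002 ]))
```

>>> carry_out:
  plan:
    - {"rot":[0,0,0],"xyz":[0.008,-0.003,0.004],"grip":0}
    - {"rot":[0,0,0],"xyz":[0.016,-0.004,0.005],"grip":0}
    - {"rot":[0,0,0],"xyz":[0.024,-0.004,0.005],"grip":0}
    - {"rot":[0,0,0],"xyz":[0.031,-0.004,0.005],"grip":0}
    - {"rot":[0,0,0],"xyz":[0.038,-0.004,0.005],"grip":0}
    - {"rot":[0,0,0],"xyz":[0.045,-0.004,0.005],"grip":0}
    - {"rot":[0,0,0],"xyz":[0.052,-0.004,0.005],"grip":0}
    - {"rot":[0,0,0],"xyz":[0.058,-0.004,0.005],"grip":0}

```text
clock: 3.23
tool_pos: [0.5435, 0.0834, 0.0118]
eef_rot: [0.999, -0.055, -0.0, 0.0]
contact_force: [-3.1, 0.1, 1.8]
opening: 1.001
finger_force: 1.2
```

>>> carry_out:
  plan:
    - {"rot":[0,0,0],"xyz":[0.005,0,0],"grip":0}
    - {"rot":[0,0,0],"xyz":[0.01,0,0],"grip":0}
    - {"rot":[0,0,0],"xyz":[0.015,0,0],"grip":0}
    - {"rot":[0,0,0],"xyz":[0.02,0,0],"grip":0}
    - {"rot":[0,0,0],"xyz":[0.024,0,0],"grip":0}
    - {"rot":[0,0,0],"xyz":[0.028,0,0],"grip":0}
    - {"rot":[0,0,0],"xyz":[0.028,0,0],"grip":0}

```text
clock: 3.82
tool_pos: [0.5728, 0.0803, 0.0117]
eef_rot: [0.998, -0.055, 0.001, -0.0]
contact_force: [1.2, 1.1, 0.5]
opening: 1.002
finger_force: 0.0
```

```bash
python3 -c "
from h import *
where(); print(go(S(-.06,.141),.012))"
```

```text
t 3.8167 stop xy [-0.0751  0.1415] z 0.0117 F [1.2 1.1 0.5]
(array([ 0.0151,  0.0005, -0.0002]), array([-0.0002, -0.0024, -0.0006]))
```

>>> carry_out:
  plan:
    - {"rot":[0,0,0],"xyz":[0.003,0,0],"grip":0}
    - {"rot":[0,0,0],"xyz":[0.006,0,0],"grip":0}
    - {"rot":[0,0,0],"xyz":[0.008,0,0],"grip":0}
    - {"rot":[0,0,0],"xyz":[0.01,0,0],"grip":0}
    - {"rot":[0,0,0],"xyz":[0.012,0,0],"grip":0}

```text
clock: 4.23
tool_pos: [0.5831, 0.0791, 0.0117]
eef_rot: [0.999, -0.055, -0.0, 0.0]
contact_force: [-1.4, -0.2, 0.8]
opening: 0.998
finger_force: 1.0
```

>>> carry_out:
  plan:
    - {"rot":[0,0,0],"xyz":[0.001,0,0],"grip":0}
    - {"rot":[0,0,0],"xyz":[0.002,0,0],"grip":0}
    - {"rot":[0,0,0],"xyz":[0.003,0,0],"grip":0}

```text
clock: 4.48
tool_pos: [0.586, 0.0788, 0.0117]
eef_rot: [0.999, -0.055, -0.0, 0.0]
contact_force: [-2.9, -0.1, 0.1]
opening: 0.999
finger_force: 0.9
```

```bash
python3 -c "
from h import *
where(); print(go(S(-.06,.141),.012))
cv2.imwrite('pics/scene2.png',cv2.resize(r.snapshot('scene')[130:270,200:400,::-1],None,fx=4,fy=4))"
```

```text
t 4.4833 stop xy [-0.0618  0.1415] z 0.0117 F [-2.9 -0.1  0.1]
(array([ 0.0018,  0.0005, -0.0003]), array([ 0.0001,  0.0003, -0.0001]))
```

View pics/scene2.png

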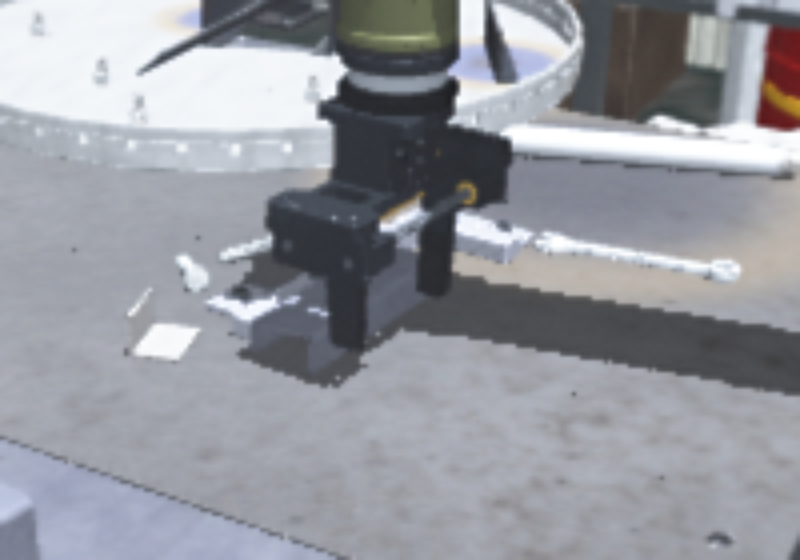

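The channel is now just short of the fence, with both fingers on its near side. I'll move on in 1 mm steps until the force rises.

>>> carry_out:
  plan:
    - {"rot":[0,0,0],"xyz":[0.001,0,0],"grip":0}
    - {"rot":[0,0,0],"xyz":[0.002,0,0],"grip":0}
    - {"rot":[0,0,0],"xyz":[0.003,0,0],"grip":0}

```text
clock: 4.78
tool_pos: [0.5883, 0.0786, 0.0117]
eef_rot: [0.999, -0.055, -0.001, 0.0]
contact_force: [-4.6, 1.2, 3.6]
opening: 1.0
finger_force: 2.5
```

>>> carry_out:
  plan:
    - {"rot":[0,0,0],"xyz":[0.0005,0,0],"grip":0}
    - {"rot":[0,0,0],"xyz":[0.001,0,0],"grip":0}
    - {"rot":[0,0,0],"xyz":[0.0015,0,0],"grip":0}

```text
clock: 5.03
tool_pos: [0.5882, 0.0786, 0.0116]
eef_rot: [0.999, -0.055, -0.002, 0.0]
contact_force: [-7.6, 1.5, 6.0]
opening: 1.0
finger_force: 3.6
```

>>> carry_out:
  plan:
    - {"rot":[0,0,0],"xyz":[-0.005,0,0],"grip":0}
    - {"rot":[0,0,0],"xyz":[-0.025,0,0],"grip":0}
    - {"rot":[0,0,0],"xyz":[-0.04,0,-0.01],"grip":0}
    - {"rot":[0,0,0],"xyz":[-0.04,-0.01,-0.04],"grip":100}
    - {"rot":[0,0,0],"xyz":[-0.04,-0.04,-0.06],"grip":255}
    - {"rot":[0,0,0],"xyz":[-0.03,-0.08,-0.07],"grip":255}
    - {"rot":[0,0,0],"xyz":[0,-0.11,-0.07],"grip":255}
    - {"rot":[0,0,0],"xyz":[0.034,-0.12,-0.07],"grip":255}

```text
clock: 5.7
tool_pos: [0.6379, 0.2032, 0.0836]
eef_rot: [0.999, -0.05, 0.001, -0.004]
contact_force: [0.3, 1.2, -0.6]
opening: 0.643
finger_force: 0.0
```

```bash
python3 - <<'E'
from h import *
where(); print(go(S(-.026,.26),.012), r.get_state()["opening"])
cv2.imwrite('pics/top3.png',cv2.resize(r.snapshot('top')[165:300,240:400,::-1],None,fx=5,fy=5,interpolation=cv2.INTER_CUBIC)[:600,:800])
cv2.imwrite('pics/scene3.png',cv2.resize(r.snapshot('scene')[130:270,200:400,::-1],None,fx=4,fy=4))
E
```

```text
t 5.7 stop xy [-0.0237  0.2708] z 0.0836 F [ 0.3  1.2 -0.6]
(array([-0.0025,  0.0113,  0.0715]), array([-0.0073, -0.0025,  0.0088])) 0.6429055176516509
```

View pics/scene3.png

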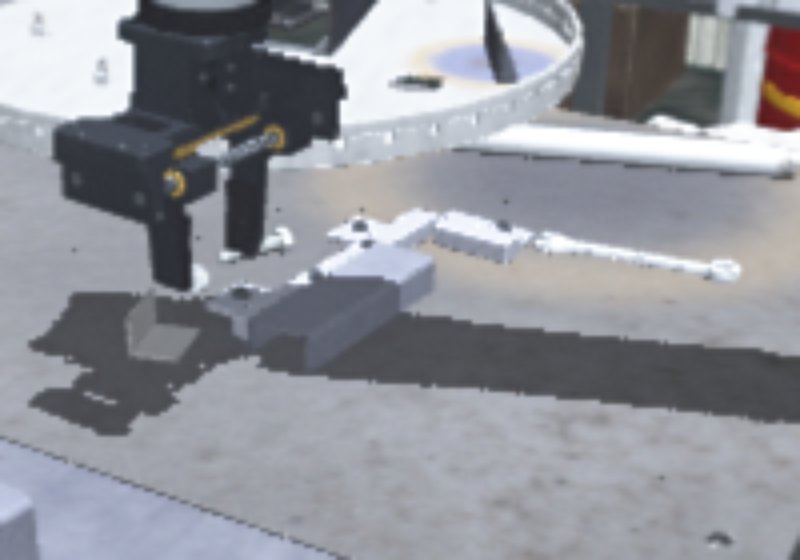

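The channel lies along the fence. The fingers are still closing above the bracket and channel end, so I'll hold while they shut and check the bracket clearance.

>>> carry_out:
  plan:
    - {"rot":[0,0,0],"xyz":[0,-0.006,0],"grip":255}
    - {"rot":[0,0,0],"xyz":[0,-0.006,0],"grip":255}
    - {"rot":[0,0,0],"xyz":[0,-0.006,0],"grip":255}
    - {"rot":[0,0,0],"xyz":[0,-0.006,0],"grip":255}
    - {"rot":[0,0,0],"xyz":[0,-0.006,0],"grip":255}
    - {"rot":[0,0,0],"xyz":[0,-0.006,0],"grip":255}

```text
clock: 6.3
tool_pos: [0.6377, 0.1994, 0.0818]
eef_rot: [0.998, -0.055, -0.0, 0.0]
contact_force: [0.2, -0.0, -0.0]
opening: 0.102
finger_force: 0.0
```

```bash
python3 - <<'E'
from h import *
where(); print(go(S(-.026,.265),.012), r.get_state()["opening"])
B=ray("top",np.array([[45,125],[132,105],[25,45],[125,25]])/5+[249.6,164.6],np.array(0.0))
print("bracket stop frame",(B-O)@R.from_rotvec([0,0,TH]).as_matrix()[:2,:2])
E
```

```text
t 6.3 stop xy [-0.0235  0.267 ] z 0.0818 F [ 0.2 -0.  -0. ]
(array([-0.0025,  0.002 ,  0.0698]), array([ 0.0004,  0.0003, -0.0006])) 0.10249486826585416
bracket stop frame [[0.02727488 0.25564212]
 [0.04208771 0.21578457]
 [0.06565982 0.27037256]
 [0.08141944 0.22400576]]
```

>>> carry_out:
  plan:
    - {"rot":[0,0,0],"xyz":[-0.002,0,0.015],"grip":255}
    - {"rot":[0,0,0],"xyz":[-0.003,0,0.03],"grip":255}
    - {"rot":[0,0,0],"xyz":[-0.003,0,0.045],"grip":255}
    - {"rot":[0,0,0],"xyz":[-0.003,0,0.06],"grip":255}
    - {"rot":[0,0,0],"xyz":[-0.003,0,0.07],"grip":255}
    - {"rot":[0,0,0],"xyz":[-0.003,0,0.07],"grip":255}
    - {"rot":[0,0,0],"xyz":[-0.003,0,0.07],"grip":255}

```text
clock: 6.88
tool_pos: [0.6348, 0.2, 0.0109]
eef_rot: [0.999, -0.055, -0.001, 0.0]
contact_force: [0.8, 0.1, -0.7]
opening: 0.005
finger_force: 0.0
```

>>> carry_out:
  plan:
    - {"rot":[0,0,0],"xyz":[0,0.006,0],"grip":255}
    - {"rot":[0,0,0],"xyz":[0,0.013,0],"grip":255}
    - {"rot":[0,0,0],"xyz":[0,0.02,0],"grip":255}
    - {"rot":[0,0,0],"xyz":[0,0.027,0],"grip":255}
    - {"rot":[0,0,0],"xyz":[0,0.034,0],"grip":255}
    - {"rot":[0,0,0],"xyz":[0,0.041,0],"grip":255}
    - {"rot":[0,0,0],"xyz":[0,0.048,0],"grip":255}
    - {"rot":[0,0,0],"xyz":[0,0.055,0],"grip":255}

```text
clock: 7.55
tool_pos: [0.6295, 0.146, 0.0122]
eef_rot: [0.999, -0.054, 0.001, -0.001]
contact_force: [0.8, 3.5, 2.1]
opening: 0.005
finger_force: 1.5
```

```bash
python3 - <<'E'
from h import *
where(); print(go(S(-.026,.18),.012), r.get_state()["opening"])
cv2.imwrite('pics/scene4.png',cv2.resize(r.snapshot('scene')[130:270,200:400,::-1],None,fx=4,fy=4))
E
```

```text
t 7.55 stop xy [-0.0259  0.213 ] z 0.0122 F [0.8 3.5 2.1]
(array([-0.0001,  0.033 ,  0.0001]), array([-0.0017, -0.001 ,  0.0003])) 0.004539544053428601
```

View pics/scene4.png

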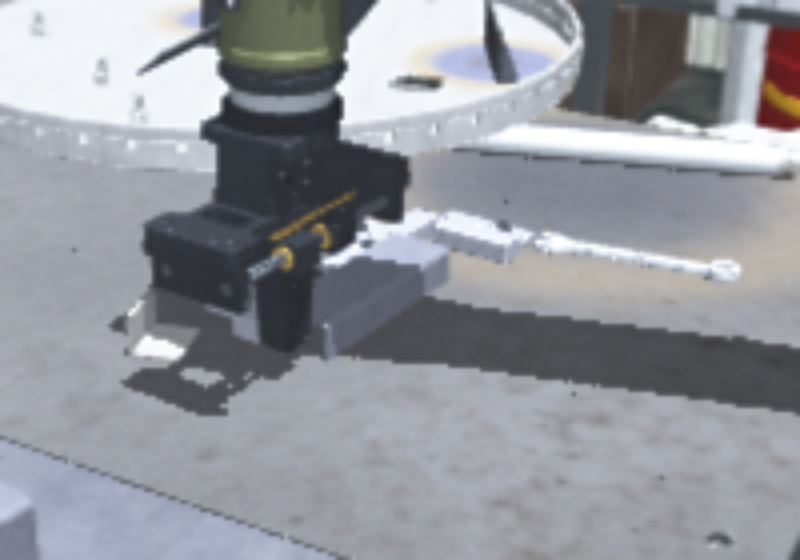

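The fingers are pushing the channel's left end (about (325,345) in the crop), and it is sliding along the fence. I'll keep pushing.

>>> carry_out:
  plan:
    - {"rot":[0,0,0],"xyz":[0,0.006,0],"grip":255}
    - {"rot":[0,0,0],"xyz":[0,0.012,0],"grip":255}
    - {"rot":[0,0,0],"xyz":[0,0.018,0],"grip":255}
    - {"rot":[0,0,0],"xyz":[0,0.023,0],"grip":255}
    - {"rot":[0,0,0],"xyz":[0,0.028,0],"grip":255}
    - {"rot":[0,0,0],"xyz":[0,0.032,0],"grip":255}
    - {"rot":[0,0,0],"xyz":[0,0.036,0],"grip":255}

```text
clock: 8.18
tool_pos: [0.6251, 0.1094, 0.0117]
eef_rot: [0.999, -0.055, 0.0, -0.0]
contact_force: [-0.4, 3.7, 2.6]
opening: 0.003
finger_force: 1.7
```

>>> carry_out:
  plan:
    - {"rot":[0,0,0],"xyz":[0,0.002,0],"grip":255}
    - {"rot":[0,0,0],"xyz":[0,0.004,0],"grip":255}
    - {"rot":[0,0,0],"xyz":[0,0.005,0],"grip":255}

```text
clock: 8.43
tool_pos: [0.6245, 0.1046, 0.0117]
eef_rot: [0.999, -0.055, -0.0, 0.0]
contact_force: [0.4, 3.0, 2.8]
opening: 0.007
finger_force: 1.6
```

```bash
python3 - <<'E'
from h import *
where()
cv2.imwrite('pics/top5.png',cv2.resize(r.snapshot('top')[165:300,240:400,::-1],None,fx=5,fy=5,interpolation=cv2.INTER_CUBIC)[:600,:800])
E
```

```text
t 8.4333 stop xy [-0.0262  0.1713] z 0.0117 F [0.4 3.  2.8]
```

View pics/top5.png

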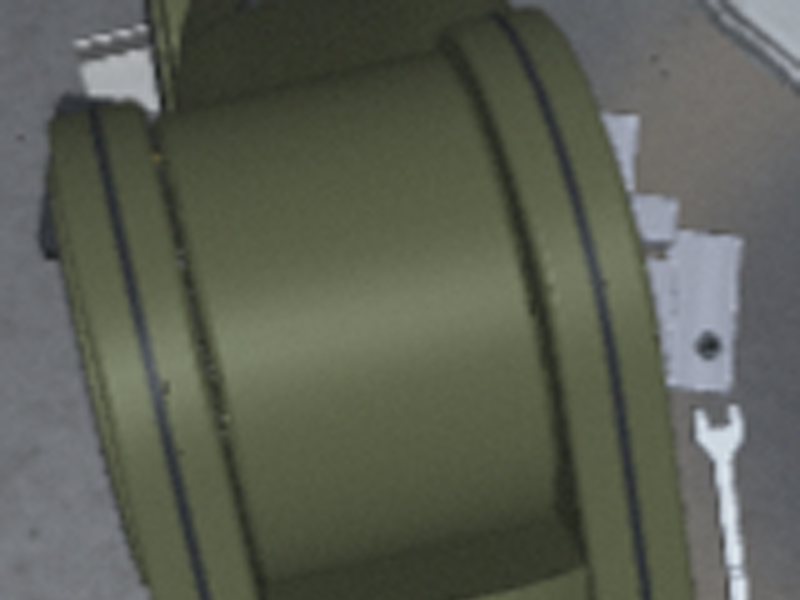

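The arm hides the channel in the top view; the spanner and bracket have not moved. I'll continue in small steps and watch the force.

>>> carry_out:
  plan:
    - {"rot":[0,0,0],"xyz":[0,0.001,0],"grip":255}
    - {"rot":[0,0,0],"xyz":[0,0.002,0],"grip":255}
    - {"rot":[0,0,0],"xyz":[0,0.003,0],"grip":255}

```text
clock: 8.73
tool_pos: [0.6242, 0.1019, 0.0116]
eef_rot: [0.999, -0.054, -0.0, 0.0]
contact_force: [0.9, 1.7, 2.1]
opening: 0.005
finger_force: 1.5
```

>>> carry_out:
  plan:
    - {"rot":[0,0,0],"xyz":[0,0.001,0],"grip":255}
    - {"rot":[0,0,0],"xyz":[0,0.002,0],"grip":255}

```text
clock: 8.9
tool_pos: [0.624, 0.0997, 0.0116]
eef_rot: [0.999, -0.055, -0.0, 0.0]
contact_force: [0.2, 2.7, 2.0]
opening: 0.009
finger_force: 1.4
```

>>> carry_out:
  plan:
    - {"rot":[0,0,0],"xyz":[0,0.001,0],"grip":255}
    - {"rot":[0,0,0],"xyz":[0,0.002,0],"grip":255}

```text
clock: 9.07
tool_pos: [0.6239, 0.0991, 0.0117]
eef_rot: [0.999, -0.054, 0.0, -0.001]
contact_force: [0.4, 6.2, 1.5]
opening: 0.006
finger_force: 3.3
```

>>> carry_out:
  plan:
    - {"rot":[0,0,0],"xyz":[0,0.001,0],"grip":255}
    - {"rot":[0,0,0],"xyz":[0,0.001,0],"grip":255}

```text
clock: 9.23
tool_pos: [0.624, 0.0991, 0.0117]
eef_rot: [0.999, -0.054, 0.0, -0.001]
contact_force: [-0.1, 5.3, 0.4]
opening: 0.006
finger_force: 3.2
```

>>> carry_out:
  plan:
    - {"rot":[0,0,0],"xyz":[0,-0.005,0],"grip":255}
    - {"rot":[0,0,0],"xyz":[0,-0.025,0],"grip":255}
    - {"rot":[0,0,0],"xyz":[0,-0.04,-0.02],"grip":255}
    - {"rot":[0,0,0],"xyz":[-0.01,-0.04,-0.05],"grip":200}
    - {"rot":[0,0,0],"xyz":[-0.04,-0.03,-0.07],"grip":0}
    - {"rot":[0,0,0],"xyz":[-0.07,-0.005,-0.07],"grip":0}
    - {"rot":[0,0,0],"xyz":[-0.09,0.03,-0.07],"grip":0}
    - {"rot":[0,0,0],"xyz":[-0.095,0.06,-0.07],"grip":0}

```text
clock: 9.9
tool_pos: [0.5173, 0.0456, 0.0819]
eef_rot: [0.999, -0.054, -0.003, 0.001]
contact_force: [-0.3, -1.4, -0.3]
opening: 0.362
finger_force: 0.0
```

>>> carry_out:
  plan:
    - {"rot":[0,0,0],"xyz":[0,0.02,0],"grip":0}
    - {"rot":[0,0,0],"xyz":[0,0.02,0],"grip":0}
    - {"rot":[0,0,0],"xyz":[0,0.02,0],"grip":0}
    - {"rot":[0,0,0],"xyz":[0,0.02,0],"grip":0}
    - {"rot":[0,0,0],"xyz":[0,0.02,0],"grip":0}
    - {"rot":[0,0,0],"xyz":[0,0.02,0],"grip":0}
    - {"rot":[0,0,0],"xyz":[0,0.02,0],"grip":0}
    - {"rot":[0,0,0],"xyz":[0,0.02,0],"grip":0}

```text
clock: 10.57
tool_pos: [0.5206, 0.0284, 0.0816]
eef_rot: [0.999, -0.054, -0.0, -0.0]
contact_force: [-0.1, 0.3, -0.3]
opening: 0.965
finger_force: 0.0
```

```bash
python3 - <<'E'
from h import *
where(); print(go(S(-.1,.08),.012), r.get_state()["opening"])
cv2.imwrite('pics/scene6.png',cv2.resize(r.snapshot('scene')[130:270,200:400,::-1],None,fx=4,fy=4))
E
```

```text
t 10.5667 stop xy [-0.1213  0.0843] z 0.0816 F [-0.1  0.3 -0.3]
(array([0.0213, 0.0044, 0.0696]), array([-0.0001,  0.0001,  0.0011])) 0.9654924231226004
```

View pics/scene6.png

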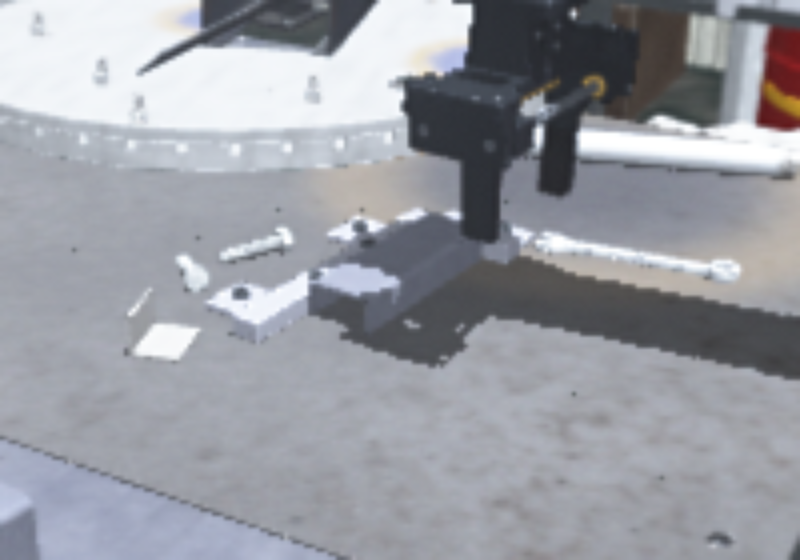

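The channel is in the corner against the fence, with its right end at the end stop (about (505,240) in the crop). I'll press the near side lightly once more to square it.

>>> carry_out:
  plan:
    - {"rot":[0,0,0],"xyz":[0,0.001,0.02],"grip":0}
    - {"rot":[0,0,0],"xyz":[0,0.001,0.04],"grip":0}
    - {"rot":[0,0,0],"xyz":[0,0.001,0.06],"grip":0}
    - {"rot":[0,0,0],"xyz":[0.01,0.001,0.07],"grip":0}
    - {"rot":[0,0,0],"xyz":[0.025,0.001,0.07],"grip":0}
    - {"rot":[0,0,0],"xyz":[0.04,0.001,0.07],"grip":0}
    - {"rot":[0,0,0],"xyz":[0.05,0.001,0.07],"grip":0}
    - {"rot":[0,0,0],"xyz":[0.057,0.001,0.07],"grip":0}

```text
clock: 11.28
tool_pos: [0.5785, 0.0204, 0.0116]
eef_rot: [0.999, -0.055, 0.001, 0.0]
contact_force: [1.0, -0.1, 0.5]
opening: 1.002
finger_force: 0.0
```

>>> carry_out:
  plan:
    - {"rot":[0,0,0],"xyz":[0.001,0,0],"grip":0}
    - {"rot":[0,0,0],"xyz":[0.002,0,0],"grip":0}
    - {"rot":[0,0,0],"xyz":[0.003,0,0],"grip":0}
    - {"rot":[0,0,0],"xyz":[0.004,0,0],"grip":0}
    - {"rot":[0,0,0],"xyz":[0.004,0,0],"grip":0}

```text
clock: 11.7
tool_pos: [0.5808, 0.0201, 0.0118]
eef_rot: [0.999, -0.054, -0.0, 0.0]
contact_force: [0.5, 0.9, 0.7]
opening: 1.0
finger_force: 0.0
```

```bash
python3 - <<'E'
from h import *
where()
E
```

```text
t 11.7 stop xy [-0.0606  0.0826] z 0.0118 F [0.5 0.9 0.7]
```

>>> carry_out:
  plan:
    - {"rot":[0,0,0],"xyz":[0.001,0,0],"grip":0}
    - {"rot":[0,0,0],"xyz":[0.002,0,0],"grip":0}
    - {"rot":[0,0,0],"xyz":[0.002,0,0],"grip":0}

```text
clock: 11.95
tool_pos: [0.5816, 0.02, 0.0116]
eef_rot: [0.999, -0.055, -0.002, 0.0]
contact_force: [-3.3, 0.8, 3.2]
opening: 0.999
finger_force: 1.6
```

>>> carry_out:
  plan:
    - {"rot":[0,0,0],"xyz":[0.001,0,0],"grip":0}
    - {"rot":[0,0,0],"xyz":[0.001,0,0],"grip":0}

```text
clock: 12.12
tool_pos: [0.5816, 0.0199, 0.0115]
eef_rot: [0.998, -0.055, -0.002, 0.0]
contact_force: [-5.3, 2.3, 4.0]
opening: 1.001
finger_force: 2.7
```

```bash
python3 - <<'E'
from h import *
where()
E
```

```text
t 12.1167 stop xy [-0.0597  0.0825] z 0.0115 F [-5.3  2.3  4. ]
```

>>> carry_out:
  plan:
    - {"rot":[0,0,0],"xyz":[-0.004,0,0],"grip":0}
    - {"rot":[0,0,0],"xyz":[-0.02,0,0],"grip":0}
    - {"rot":[0,0,0],"xyz":[-0.05,0,-0.01],"grip":0}
    - {"rot":[0,0,0],"xyz":[-0.07,0,-0.04],"grip":0}
    - {"rot":[0,0,0],"xyz":[-0.08,0,-0.075],"grip":0}
    - {"rot":[0,0,0],"xyz":[-0.08,0.02,-0.11],"grip":0}
    - {"rot":[0,0,0],"xyz":[-0.08,0.05,-0.14],"grip":0}
    - {"rot":[0,0,0],"xyz":[-0.08,0.09,-0.15],"grip":0}

```text
clock: 12.78
tool_pos: [0.4983, -0.059, 0.1657]
eef_rot: [0.999, -0.051, 0.005, -0.001]
contact_force: [1.6, -1.1, -0.0]
opening: 1.0
finger_force: 0.0
```

>>> carry_out:
  plan:
    - {"rot":[0,0,0],"xyz":[0,0.04,0],"grip":0}
    - {"rot":[0,0,0],"xyz":[0,0.08,0],"grip":0}
    - {"rot":[0,0,0],"xyz":[0,0.12,0],"grip":0}
    - {"rot":[0,0,0],"xyz":[0,0.16,0],"grip":0}
    - {"rot":[0,0,0],"xyz":[0,0.2,0],"grip":0}
    - {"rot":[0,0,0],"xyz":[0,0.23,0],"grip":0}
    - {"rot":[0,0,0],"xyz":[0,0.23,0],"grip":0}
    - {"rot":[0,0,0],"xyz":[0,0.23,0],"grip":0}

```text
clock: 13.45
tool_pos: [0.4695, -0.2923, 0.1617]
eef_rot: [0.998, -0.057, 0.001, 0.001]
contact_force: [0.2, -0.1, -0.5]
opening: 1.002
finger_force: 0.0
```

```bash
python3 - <<'E'
from h import *
where()
cv2.imwrite('pics/top7.png',cv2.resize(r.snapshot('top')[165:300,250:410,::-1],None,fx=5,fy=5,interpolation=cv2.INTER_CUBIC)[:600,:800])
E
```

```text
t 13.45 stop xy [-0.1372 -0.24  ] z 0.1617 F [ 0.2 -0.1 -0.5]
```

View pics/top7.png

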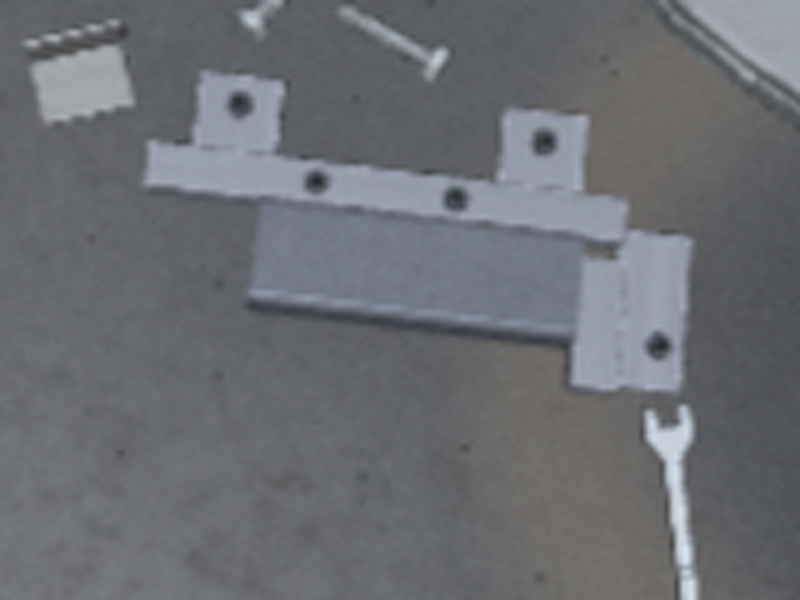

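The channel sits flat along the fence, from (258,205) to (582,240), with its right end against the end stop at about (580,290). The bystanders have not moved and the arm is clear, so I'm handing in.

```bash
python3 -c "
from plant import r
print(r.finish_job())"
```

```text
the job is handed in; nothing more can be done
None
```

I handed the job in at about 13.5 s: the small channel lies flat along the long fence with its end against the end stop, nothing else in the final close-up had moved, and the arm is clear.

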